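# Stand a culture bottle on the balance by way of the sloping rest

## Robot

A 6-joint arm with a two-finger parallel gripper is mounted at the origin on the work surface. World frame = base frame: x ahead of the robot, y to its left, z up, the work surface at z = 0. Lengths are in mm, angles in rad, forces in N, time in s.
With the tool pointing down it reaches from about 325 to 875 mm from the base axis. Payload 4.4 kg.
Tool frame: the origin (TCP) lies on the centre line of the jaws, within the pads' length; the fingertips stand ahead of it and the grasp point (between the pads) lies 6 mm ahead of it (ctrl.tcp_to_tips is the z of the fingertips in the tool frame, in mm); z points along the fingers, y is the direction in which the jaws open and shut (so a half turn about z gives the same grasp; the last joint's range is limited). The gripper opens to 85 mm and grips with 20 to 120 N. Pads are 22 mm wide; open, the fingers measure 114 mm over their backs; the gripper's body (76 mm by 85 mm) begins 54 mm behind the grasp point. The pads swing forward as they close: fully open they stand 13 mm farther back than shut.
Start: joints at [-1.448, 0.207, 1.542, -0, 1.393, -0.15], TCP at [155.463, -553.587, 256.282] pointing down, gripper open.
Joint ranges: [-2.73, 2.73], [-0.86, 2.22], [0.23, 2.46], [-1.11, 4.25], [0.08, 2.63], [-2.82, 2.82]. Speed limits (rad/s): [2.79, 2.79, 3.14, 3.14, 3.14, 3.14].

## Interface

Orientations are given as a 3x3 rotation matrix whose columns are the frame's x, y, z axes.
In Python, from plant import ctrl, sensors, optics gives the robot as it stands. Calls block until the motion is done:
- ctrl.move_ptp(position, orientation): joint-space move of the TCP to a pose.
- ctrl.move_l(position, rot=None, vel=150, threshold=None): straight line of the TCP; rot=None keeps the orientation; vel is the mean speed in mm/s. With threshold (N) it stops when the force on the tool has changed by that much, and returns True; else False.
- ctrl.set_joints(angles): joint-space move.
- ctrl.gripper_to(opening, force=None): finger opening in mm; force is the grip in N (None keeps the last); returns when the fingers have stopped.
- ctrl.hold(seconds).
- ctrl.solve_ik(position, orientation): joint angles nearest the present ones, or None.
- sensors.read_state(): the state.
- optics.grab_frame(name): name is "scene" or "top"; returns (picture, depth): 384x512x3 uint8, red, green, blue; 384x512 float32, mm along the optical axis (not along the pixel's ray), 0 where there is no reading.
- optics.camera_params(name): a dict with "mtx" (3x3 intrinsics, pixels), "k1" (the pictures are not rectified: a ray, as slopes to the right and down, at radius r is drawn at 1 + k1 r^2 times it, then the intrinsics apply), "R" (3x3) and "t" (3): a world point X has camera coordinates R X + t. Camera axes: x right, y down, z forward; pixel columns grow to the right and rows downward; lengths in mm; the calibration is good to about 2 mm. A picture is of the moment at which its call begins. camera_params takes no time and is no camera call.
A pose or a line that the arm cannot do raises ctrl.MotionError and nothing moves.
- ctrl.finish_job(): hands the job in, once; it reports no verdict.
The state is a dict: "t": time; "q": joint angles; "qvel": joint speeds; "tau": joint torques, N m; "eef_pos": TCP position; "eef_rot": TCP orientation; "force": force on the tool from outside, world axes, zero at the start; "wrist_torque": the same for the moment, N m; "grip_width": finger opening in mm.
Only numpy, scipy, OpenCV 4.12 (cv2) and the standard library are available. Lean on these libraries where they do the work, as an engineer would, in place of code of your own. Each camera call takes 0.05 s, during which the arm holds its last target.

## Task

The flat-sided culture bottle is lying on its side in the steel tray and has to be weighed standing up. Lean it on the sloping rest with its base down against the toe and its cap up, and let go of it there; then take a fresh grip on it and stand it upright, gently, in the middle of the balance pan. Leave the dish stack, the reagent bottle, the conical flask and the tip box where they are.

Things in the scene. Friction and masses are not known exactly. Their poses are not given: they have to be found in the camera images.
- bottle_mid (a point): Centre of the loose culture bottle: clear glass, flat-sided rectangular body, short neck, blue screw cap, agar layer along one broad side; 0.2-0.32 kg, 118 mm long. Body 52 mm wide (y), 40 mm thick (z). x runs along it from base to cap, z through its thickness (up at the start: it lies on a broad side in the tray, cap roughly away from the robot, x within 0.8 rad of world +x).
- bottle_base (a point): Centre of the bottle's flat base (52 x 40 mm), 59 mm behind bottle_mid; same axes. From the base along x: full-section body for 80 mm, then shoulder and neck (28 mm across), cap (34 mm across) from 96 mm to the end at 118 mm.
- tray: Fixed shallow stainless tray, 210 mm (x) by 170 mm (y), rim 10 mm high, floor 3 mm thick, walls 3 mm; origin under its centre at bench height. The bottle starts in it.
- rest_seat (a point): On the sloping rest: where the centre of the bottle's base comes when the bottle leans on the ramp, base against the toe. 38 mm above the bench. x is level and points to the ramp's high end (roughly away from the robot), y level across it, z up. The ramp climbs at 45 degrees along +x; its face passes 20 mm below this point, measured square to the slope.
- rest: The fixed sloping rest, bent aluminium sheet; origin under its centre at bench height, axes as rest_seat; foot plate 125 x 76 mm. Ramp 36 mm wide (narrower than the bottle: fingers pass either side of it), running 82 mm up from the toe. Toe: a lip square to the ramp, 32 mm high, 72 mm wide. Two cheeks 64 mm apart inside, 22 mm high, flank the first 26 mm of the ramp.
- pan_top (a point): Centre of the top face of the balance's round steel pan: 128 mm across, rigid, level, 74 mm above the bench; axes those of the balance, z up.
- balance: Fixed white bench balance, origin at bench height under the pan's centre. The housing, 58 mm high, reaches 75 mm to +x (back) and 90 mm to each side of the pan's centre; its sloping display part, at most 61 mm high, reaches 138 mm to -x (front, roughly towards the robot).
- dishes: Bystander: stack of three closed culture dishes, 90 mm across and 47 mm high; origin at the centre of its underside.
- reagent: Bystander: round reagent bottle with a blue screw cap, 56 mm across and 106 mm high; origin at the centre of its underside.
- flask: Bystander: empty conical glass flask, 64 mm across the foot and 100 mm high; origin at the centre of its underside.
- tipbox: Bystander: closed box of pipette tips, 85 by 122 mm and 67 mm high; origin at the centre of its underside.

How it is judged:
By the outcome, as a careful person would: the job done as asked, in the order asked, and still so for the second after the job is handed in, with the robot touching nothing.
It also fails if it takes over 58 s, if anything falls off the work surface, if the arm or the gripper's body presses on something with over 40 N, if the wrist force passes 120 N, or if a joint passes its speed limit or range.

## Working session

There is one attempt and no reset: what is moved stays moved. The work goes in short steps, each a Python script; the robot and the scene stay as the last script left them, time stands still between calls to the robot, and variables do not carry over. Pictures are saved under pics/ and viewed, and the job is handed in when it is done.

```bash
ls; mkdir -p pics; python3 - <<'E'
from plant import ctrl, sensors, optics
import cv2, numpy as np
for n in ("scene","top"):
    p,d=optics.grab_frame(n)
    cv2.imwrite(f"pics/{n}0.png",p[:,:,::-1]); np.savez(f"pics/{n}0.npz",p=p,d=d)
    print(n,optics.camera_params(n))
print(sensors.read_state(), ctrl.tcp_to_tips)
E
```

```text
pics
scene {'mtx': array([[481.05174944,   0.        , 242.11105578],
       [  0.        , 481.05174944, 193.76478638],
       [  0.        ,   0.        ,   1.        ]]), 'k1': -0.0758651832730196, 'R': array([[-0.42115362,  0.90698862, -0.00112617],
       [ 0.53060417,  0.24537482, -0.81132633],
       [-0.73558741, -0.34229057, -0.58459244]]), 't': array([ 234.26230883, -251.51821699, 2295.8125782 ])}
top {'mtx': array([[499.18847768,   0.        , 260.6301438 ],
       [  0.        , 499.18847768, 187.13630766],
       [  0.        ,   0.        ,   1.        ]]), 'k1': -0.20321742424218606, 'R': array([[ 0.02028661, -0.99978252, -0.00483309],
       [-0.99455434, -0.01968579, -0.1023432 ],
       [ 0.1022258 ,  0.00688297, -0.99473741]]), 't': array([ -15.92608552,  616.29287624, 1568.92173125])}
{'t': 0.1, 'q': array([-1.44750644e+00,  2.07395624e-01,  1.54280072e+00,  2.32717516e-05,
        1.39349237e+00, -1.50499432e-01]), 'qvel': array([-5.86798131e-05, -2.47485312e-03, -2.86734449e-03,  1.08879554e-03,
        6.49593893e-08,  5.72030719e-04]), 'tau': array([-1.47452711e-04, -3.84088862e+01, -2.92546946e+01, -2.35575244e-04,
        4.78033777e-03,  2.35885040e-05]), 'eef_pos': array([ 155.38779699, -552.95880294,  255.2121869 ]), 'eef_rot': array([[ 9.62754404e-01,  2.70377333e-01, -2.35035876e-04],
       [ 2.70377225e-01, -9.62752210e-01,  2.08296755e-03],
       [ 3.36905902e-04, -2.06893453e-03, -9.99997803e-01]]), 'force': array([-0.47806123,  0.07163274, -0.1723657 ]), 'wrist_torque': array([ 0.03471107,  0.03452749, -0.00436085]), 'grip_width': 85.37706718650553} 25.0
```

```bash
python3 - <<'E'
import cv2
for n in ("scene","top"):
    i=cv2.imread(f"pics/{n}0.png"); cv2.imwrite(f"pics/{n}0b.png",cv2.resize(i,(800,600),interpolation=cv2.INTER_CUBIC))
E
```

```text
(no output)
```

View pics/scene0.png

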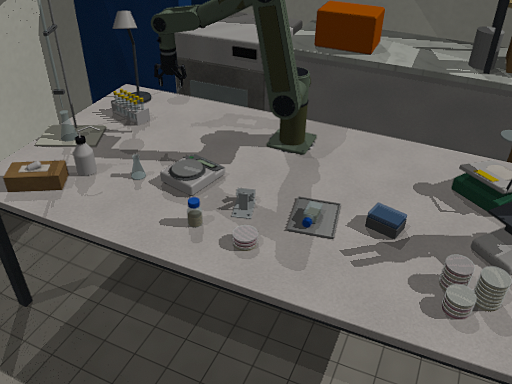

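View pics/top0.png

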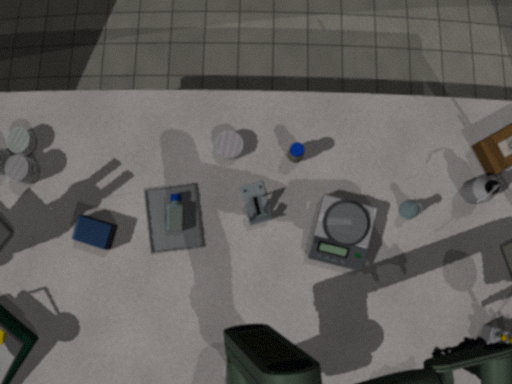

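The scene shows the bottle in the tray at about (312,215), the rest at (243,203) and the balance at (192,175). In the top view they are at (175,212), (257,203) and (347,225). I'll enlarge these.

```bash
python3 - <<'E'
import cv2, numpy as np
def crop(n,x0,y0,w,h,s,out):
    i=cv2.imread(f"pics/{n}0.png")[y0:y0+h,x0:x0+w]
    i=cv2.convertScaleAbs(i,alpha=1.5)
    i=cv2.resize(i,None,fx=s,fy=s,interpolation=cv2.INTER_CUBIC)
    for k in range(0,w,10):
        cv2.line(i,(k*s,0),(k*s,4 if k%50 else 10),(0,0,255),1)
        if k%20==0: cv2.putText(i,str(x0+k),(k*s,20),0,.35,(0,0,255),1)
    for k in range(0,h,10):
        cv2.line(i,(0,k*s),(5,k*s),(0,0,255),1)
        if k%20==0:cv2.putText(i,str(y0+k),(6,k*s+4),0,.35,(0,0,255),1)
    cv2.imwrite(f"pics/{out}.png",i)
crop("top",140,175,80,80,7,"c_tray")
crop("top",235,170,60,60,9,"c_rest")
crop("top",300,185,90,85,7,"c_bal")
crop("scene",220,180,130,65,6,"c_s")
crop("scene",150,145,90,60,8,"c_sb")
E
```

```text
(no output)
```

View pics/c_tray.png

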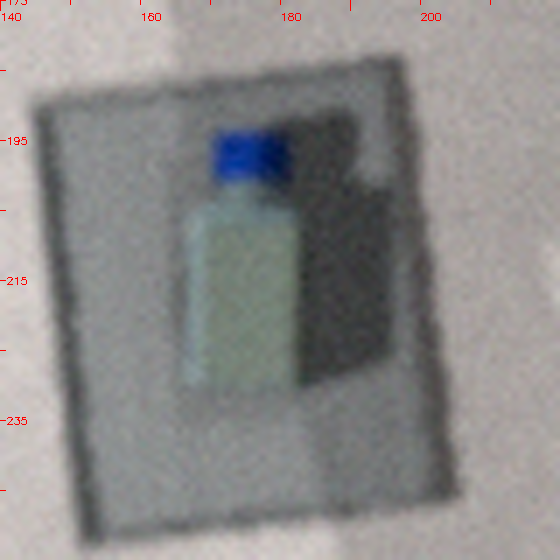

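View pics/c_rest.png

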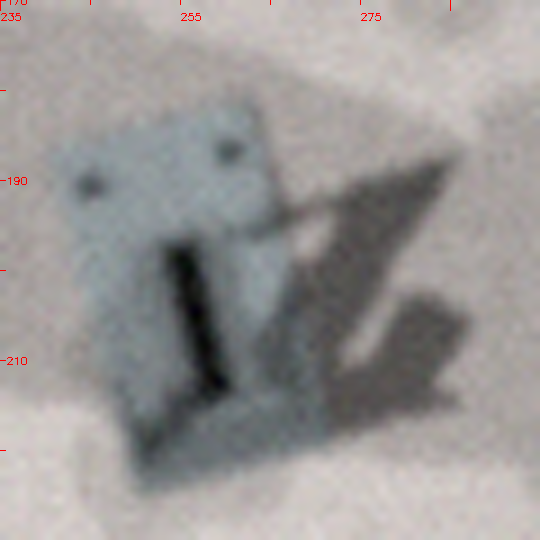

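View pics/c_bal.png

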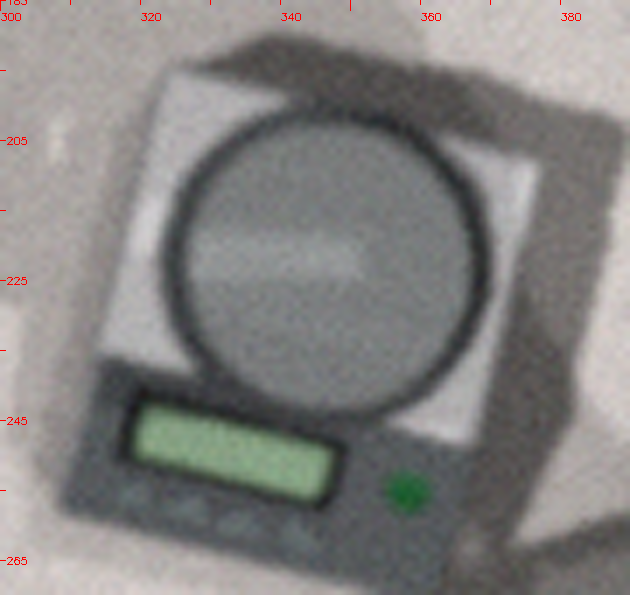

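View pics/c_s.png

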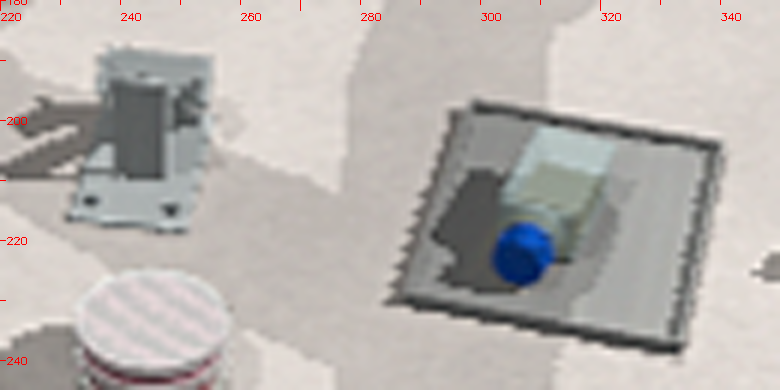

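```bash
cat > h.py <<'E'
import numpy as np, cv2
from plant import optics
def cam(n):
    P=optics.camera_params(n); return P['mtx'],float(P['k1']),np.array(P['R']),np.array(P['t'])
def rays(n,uv):
    K,k1,R,t=cam(n)
    return cv2.undistortPoints(np.array(uv,float).reshape(-1,1,2),K,np.array([k1,0,0,0,0.])).reshape(-1,2)
def onz(n,uv,z):
    K,k1,R,t=cam(n); s=rays(n,uv); d=np.c_[s,np.ones(len(s))]@R; C=-R.T@t
    return C+d*((z-C[2])/d[:,2])[:,None]
def proj(n,X):
    K,k1,R,t=cam(n)
    return cv2.projectPoints(np.array(X,float).reshape(-1,1,3),cv2.Rodrigues(R)[0],t,K,np.array([k1,0,0,0,0.]))[0].reshape(-1,2)
def cloud(n,d,u0,v0,u1,v1):
    K,k1,R,t=cam(n)
    v,u=np.mgrid[v0:v1,u0:u1]; z=d[v,u].ravel(); s=rays(n,np.c_[u.ravel(),v.ravel()])
    X=(np.c_[s,np.ones(len(s))]*z[:,None]-t)@R
    return X.reshape(v.shape+(3,)),z.reshape(v.shape)
E
python3 - <<'E'
from h import *
np.set_printoptions(precision=0,suppress=True,linewidth=250)
for n in ("top","scene"):
    K,k1,R,t=cam(n); print(n,-R.T@t)
d=np.load("pics/top0.npz")['d']
X,z=cloud("top",d,238,178,280,228)
print("rest z"); print(X[::2,::2,2])
X,z=cloud("top",d,160,190,190,236)
print("bottle z"); print(X[::2,::2,2])
# balance pan
X,z=cloud("top",d,305,185,385,265)
m=(X[...,2]>66)&(X[...,2]<82); print("pan",X[m].mean(0),m.sum(), np.ptp(X[m],0))
print(X[::6,::5,2])
E
```

```text
top [ 453.  -15. 1624.]
scene [1921.  635. 1138.]
rest z
[[  1.   2.   2.  -7.   7.   1.   6.  -2.  -0.  -7.   6.   0.  11.   2.  -2.  -7.   6.   5.  -1.  14.  -5.]
 [ -4.   2.   1.   6.  -7.   1.  -3.  -3.  -2.   3.  -1.   5.  -1.  -5.   1.   4.  -0.   0.   7.   4.   5.]
 [  7.   6.   1.  -6.  -3.   2.   4.  -2.   0.  -4.   3.   5.   6.  -1.  -2.   1.  -7.   2.  -5.  -5.  -0.]
 [  7.   2.   4.  -7.  -6.   4.   3.   8.   1.   3.   0.   3.  16.  -1.  -2.  -1.  -0.  -1.  -1.  -2.   5.]
 [  5.  -0.   5.   8.   5.   9.  12.   1.   0.   4.   4.   9.   4.  -1.  -5.  -1.  -2.  -1.   0.  -2.   4.]
 [  1.  12.   4.  -3.   1.  -2.  11.   6.   3.  -0.  -0.  -0.   1.   2.  -4.   2.  -6.   1.  -3.   4.  -1.]
 [  3.   6.   7.  12.  -3.   1.   1.   0.   8.  11.   4.   1.   8.   7.  -6.   5.  -6.   7.  -2.   2.  -8.]
 [ -2.  -0.   2.   7.   6.   4.   4.  12.  -1.   4.   1.  -1.   0.   2.   1.   0.  -1.   4.   1.  -2.   6.]
 [  3.  -6.  -1.   2.  -2.   8.   1.   3.  11.   3.   4.  -0.  11.   5.  -1.  -6.   1.  -3.  -2.  -6.  -1.]
 [ -1.   0.  -1.   6.   2.   6.   0.  81.  77.  81.  79.  10.   2.  -1.
[... 4539 characters left out ...]
  -2.]
 [   5.    1.   39.   61.   62.   71.   79.   79.   76.   73.   73.   71.   75.   63.   -4.    4.]
 [  -2.   -1.   56.   59.   58.   77.   77.   77.   75.   75.   73.   70.   57.   59.    4.    2.]
 [  -1.   -2.   57.   53.   56.   59.   61.   79.   74.   75.   76.   63.   61.   51.    2.   -2.]
 [  -1.   30.   48.   50.   60.   61.   61.   58.   66.   60.   60.   60.   59.    6.   -3.    1.]
 [   3.   47.   46.   51.   51.   59.   54.   55.   62.   57.   59.   61.   60.   -1.    5.   -2.]
 [  -1.   43.   50.   45.   48.   46.   47.   51.   47.   47.   53.   60.   59.   -2.  -13.    2.]
 [   2.   -4.    2.   -2.   -1.   50.   47.   45.   41.   50.   56.   51.    3.    1.    0.    2.]]
```

View pics/c_sb.png

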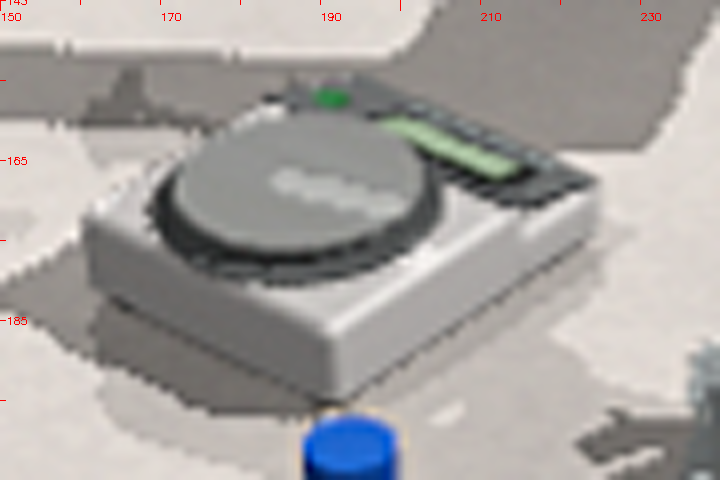

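```bash
cat > fit.py <<'E'
from h import *
from scipy.optimize import minimize
def box(x0,x1,y0,y1,z0,z1):
    v=lambda *a:np.array(a,float)
    X=v(x1-x0,0,0);Y=v(0,y1-y0,0);Z=v(0,0,z1-z0);o=v(x0,y0,z0);e=v(x1,y1,z1)
    return [(o,X,Y),(o,Y,Z),(o,X,Z),(e,-X,-Y),(e,-Y,-Z),(e,-X,-Z)]
def disc(r,z): return [(np.array([0,0,z]),r,None)]
s=np.sqrt(.5)
def rest(): # in seat xy frame, z from bench
    q=[(np.array([14.1,-18,23.9]),np.array([58.,0,58]),np.array([0,36.,0])),
       (np.array([14.1,-36,23.9]),np.array([-22.6,0,22.6]),np.array([0,72.,0]))]
    for y in (-33,33): q.append((np.array([14.1,y,23.9]),np.array([18.4,0,18.4]),np.array([-15.6,0,15.6])))
    return q
def bottle(): # base-to-cap about mid, z from bench
    return box(-59,21,-26,26,3,43)+box(21,37,-14,14,9,37)+box(37,59,-15.5,15.5,7.5,38.5)
def bal(): return disc(64,74)+box(-70,75,-90,90,0,58)
def cast(q,pose,O,D):
    c,sn=np.cos(pose[2]),np.sin(pose[2]); Rm=np.array([[c,-sn,0],[sn,c,0],[0,0,1]]); T=np.array([pose[0],pose[1],0])
    o=Rm.T@(O-T); d=D@Rm
    best=-o[2]/d[:,2]
    for p,a,b in q:
        if b is None:
            t=(p[2]-o[2])/d[:,2]; P=o+d*t[:,None]; ok=np.hypot(P[:,0],P[:,1])<a
        else:
            n=np.cross(a,b); den=d@n; den=np.where(abs(den)<1e-9,1e-9,den); t=((p-o)@n)/den; P=o+d*t[:,None]-p
            ua=P@a/(a@a); ub=P@b/(b@b); ok=(ua>0)&(ua<1)&(ub>0)&(ub<1)
        best=np.where(ok&(t<best),t,best)
    return best
def fit(q,p0,views):
    L=[]
    for n,d,(u0,v0,u1,v1) in views:
        K,k1,R,t=cam(n); v,u=np.mgrid[v0:v1,u0:u1]; z=d[v,u].ravel(); r=rays(n,np.c_[u.ravel(),v.ravel()])
        g=z>0; L.append((-R.T@t,np.c_[r,np.ones(len(r))][g]@R,z[g]))
    def cost(p):
        return sum(np.minimum(abs(cast(q,p,O,D)-z),30).mean() for O,D,z in L)
    b=None
    for dx in (-12,0,12):
      for dy in (-12,0,12):
        for dw in (-.15,.0,.15):
          P=np.array(p0)+[dx,dy,dw]; c=cost(P)
          if b is None or c<b[0]: b=(c,P)
    p=b[1]
    for st in (8,4,2):
        sim=np.array([p,p+[st,0,0],p+[0,st,0],p+[0,0,st/60]])
        m=minimize(cost,p,method='Nelder-Mead',options=dict(initial_simplex=sim,xatol=.01,fatol=1e-5)); p=m.x
    return p,m.fun
E
cat > f0.py <<'E'
from fit import *
np.set_printoptions(precision=2,suppress=True)
dt=np.load("pics/top0.npz")['d'];ds=np.load("pics/scene0.npz")['d']
def g(uv,z): return onz("top",[uv],z)[0]
print("plate",onz("top",[(241.5,187.5),(262.5,181),(250.8,224.5),(271,218)],2))
R={}
for name,q,uv,z,yaw,rt,rs in (("bottle",bottle(),(175,212),43,0,(158,186,192,238),(296,196,326,228)),
  ("rest",rest(),(260,216),38,.27,(240,176,280,230),(228,186,260,222)),
  ("bal",bal(),(346.5,223),74,-.2,(308,188,385,243),(155,155,225,198))):
    c=g(uv,z); p0=[c[0],c[1],yaw]
    print(name,p0)
    for V in ([("top",dt,rt)],[("scene",ds,rs)],[("top",dt,rt),("scene",ds,rs)]):
        print("  ",*fit(q,p0,V))
E
python3 f0.py
```

```text
plate [[617.1   59.1    2.  ]
 [639.82  -9.07   2.  ]
 [497.03  26.05   2.  ]
 [519.45 -39.08   2.  ]]
bottle [np.float64(530.178586618928), np.float64(267.88158802038777), 0]
   [532.33 269.46   0.02] 3.885088785824596
   [531.72 270.58   0.04] 7.014211303050032
   [532.23 269.62   0.02] 11.099309298438106
rest [np.float64(523.6365190521368), np.float64(-3.485995088780225), 0.27]
   [512.89  -3.21   0.27] 3.917599098784741
   [514.18  -1.68   0.26] 9.133086713418004
   [513.62  -2.91   0.27] 13.149984155742997
bal [np.float64(505.055657305774), np.float64(-273.79423505541354), -0.2]
   [ 504.82 -274.19   -0.23] 3.5878251215424575
   [ 504.29 -272.1    -0.22] 7.882969390073506
   [ 504.57 -273.33   -0.22] 11.601045237105897
```

```bash
cat > plan.py <<'E'
import numpy as np
from plant import ctrl,sensors
def Rb(yaw,pitch): # pitch up of cap
    c,s=np.cos(yaw),np.sin(yaw); cp,sp=np.cos(pitch),np.sin(pitch)
    x=np.array([c*cp,s*cp,sp]); y=np.array([-s,c,0]); return np.c_[x,y,np.cross(x,y)]
def tool(base,R,g,h,a,sg):
    """grasp at g from base along x, h along z; returns TCP pos, rot"""
    rev=R[:,2]*np.cos(a)+R[:,0]*np.sin(a); z=-rev; y=sg*R[:,1]; x=np.cross(y,z)
    G=base+R[:,0]*g+R[:,2]*h
    return G-6*z, np.c_[x,y,z]
E
python3 - <<'E'
from plan import *
np.set_printoptions(precision=2,suppress=True)
seat=np.array([513.5,-2.7,38]); pan=np.array([504.7,-273.5,74])
def t(n,*a):
    for sg in (1,-1):
        p,R=tool(*a,sg); q=ctrl.solve_ik(p,R); print(n,sg,p,q)
B=Rb(.02,0); t("tray",np.array([532.2,269.5,23])-59*B[:,0],B,55,4,0)
t("rest1",seat,Rb(.268,np.pi/4),55,4,0)
for a in (0,25,30): t(f"rest2 {a}",seat,Rb(.268,np.pi/4),55,0,np.radians(a))
for yw in (-.5,-.25,0):
  for a in (0,25): t(f"pan {yw} {a}",pan,Rb(yw,np.pi/2),55,0,np.radians(a))
E
```

```text
tray 1 [528.2  269.42  33.  ] [ 0.33  0.51  1.65 -0.    0.98 -1.27]
tray -1 [528.2  269.42  33.  ] [ 0.33  0.51  1.65 -0.    0.98  1.88]
rest1 1 [544.18   5.73  83.96] [-0.39  0.19  2.25  1.49  0.45  2.74]
rest1 -1 [544.18   5.73  83.96] [-0.39  0.19  2.25  1.49  0.45 -0.41]
rest2 0 1 [546.91   6.47  81.13] [-0.38  0.2   2.24  1.5   0.44  2.72]
rest2 0 -1 [546.91   6.47  81.13] [-0.38  0.2   2.24  1.5   0.44 -0.42]
rest2 25 1 [549.02   7.06  82.53] [-0.23  0.22  1.99  0.28  0.65 -2.27]
rest2 25 -1 [549.02   7.06  82.53] [-0.23  0.22  1.99  0.28  0.65  0.87]
rest2 30 1 [549.51   7.19  82.69] [-0.21  0.25  1.93  0.18  0.74 -2.16]
rest2 30 -1 [549.51   7.19  82.69] [-0.21  0.25  1.93  0.18  0.74  0.98]
pan -0.5 0 1 [ 499.43 -270.62  129.  ] [-0.81  0.68  2.32  2.83  1.44  1.61]
pan -0.5 0 -1 [ 499.43 -270.62  129.  ] [-0.81  0.68  2.32  2.83  1.44 -1.53]
pan -0.5 25 1 [ 499.93 -270.89  131.54] [-0.78  0.23  2.35  2.68  0.6   1.84]
pan -0.5 25 -1 [ 499.93 -270.89  131.54] [-0.78  0.23  2.35  2.68  0.6  -1.3 ]
pan -0.25 0 1 [ 498.89 -272.02  129.  ] [-1.04  0.68  2.28  2.34  1.44  1.7 ]
pan -0.25 0 -1 [ 498.89 -272.02  129.  ] [-1.04  0.68  2.28  2.34  1.44 -1.44]
pan -0.25 25 1 [ 499.43 -272.15  131.54] [-0.98  0.25  2.31  2.08  0.76  2.13]
pan -0.25 25 -1 [ 499.43 -272.15  131.54] [-0.98  0.25  2.31  2.08  0.76 -1.01]
pan 0 0 1 [ 498.7 -273.5  129. ] [-1.18  0.68  2.18  1.95  1.47  1.83]
pan 0 0 -1 [ 498.7 -273.5  129. ] [-1.18  0.68  2.18  1.95  1.47 -1.32]
pan 0 25 1 [ 499.26 -273.5   131.54] [-1.1   0.31  2.22  1.68  0.95  2.26]
pan 0 25 -1 [ 499.26 -273.5   131.54] [-1.1   0.31  2.22  1.68  0.95 -0.88]
```

```bash
python3 - <<'E'
from plan import *
np.set_printoptions(precision=2,suppress=True)
seat=np.array([513.5,-2.7,38]); pan=np.array([504.7,-273.5,74])
def t(n,*a):
    p,R=tool(*a,-1); q=ctrl.solve_ik(p,R); print(n,p,q)
for a in (35,40,45):
  A=np.radians(a)
  t(f"rest2 {a}",seat,Rb(.268,np.pi/4),66,0,A)
  t(f"rest2up {a}",seat+[0,0,150],Rb(.268,np.pi/4),66,0,A)
  for yw in (-.7,-.5,-.25,0): 
    t(f"panup {yw} {a}",pan+[0,0,90],Rb(yw,np.pi/2),66,0,A)
    t(f"pan {yw} {a}",pan,Rb(yw,np.pi/2),66,0,A)
t("rest1 up",seat+[0,0,150],Rb(.268,np.pi/4),55,1,0)
for a in (10,20):t("rest1 a%d"%a,seat,Rb(.268,np.pi/4),55,1,np.radians(a));t("rest1 up a%d"%a,seat+[0,0,150],Rb(.268,np.pi/4),55,1,np.radians(a))
E
```

```text
rest2 35 [557.5    9.38  90.58] [-0.18  0.28  1.84  0.1   0.86  1.07]
rest2up 35 [557.5    9.38 240.58] [-0.18  0.08  1.72  0.08  1.18  1.1 ]
panup -0.7 35 [ 500.94 -270.33  233.44] [-0.61 -0.12  2.22 -0.74  0.11  2.36]
pan -0.7 35 [ 500.94 -270.33  143.44] [-0.61  0.11  2.27  3.52  0.2  -1.89]
panup -0.5 35 [ 500.39 -271.14  233.44] [-0.76 -0.14  2.24  1.14  0.23  0.3 ]
pan -0.5 35 [ 500.39 -271.14  143.44] [-0.76  0.09  2.29  2.27  0.28 -0.86]
panup -0.25 35 [ 499.94 -272.28  233.44] [-0.92 -0.11  2.21  1.25  0.57 -0.05]
pan -0.25 35 [ 499.94 -272.28  143.44] [-0.92  0.12  2.26  1.69  0.54 -0.57]
panup 0 35 [ 499.79 -273.5   233.44] [-1.04 -0.03  2.14  1.19  0.86 -0.23]
pan 0 35 [ 499.79 -273.5   143.44] [-1.04  0.18  2.18  1.41  0.8  -0.55]
rest2 40 [558.     9.52  90.65] [-0.16  0.32  1.78  0.04  0.96  1.12]
rest2up 40 [558.     9.52 240.65] [-0.16  0.13  1.66  0.04  1.27  1.14]
panup -0.7 40 [ 501.18 -270.54  233.86] [-0.61 -0.13  2.17 -0.3   0.23  1.92]
pan -0.7 40 [ 501.18 -270.54  143.86] None
panup -0.5 40 [ 500.67 -271.3   233.86] [-0.75 -0.14  2.19  0.68  0.3   0.76]
pan -
[... 788 characters left out ...]
-0.73  0.05  2.2   0.95  0.2   0.47]
panup -0.25 45 [ 500.59 -272.45  234.24] [-0.87 -0.11  2.11  0.8   0.61  0.41]
pan -0.25 45 [ 500.59 -272.45  144.24] [-0.87  0.07  2.17  1.14  0.47  0.01]
panup 0 45 [ 500.46 -273.5   234.24] [-0.96 -0.04  2.05  0.89  0.84  0.09]
pan 0 45 [ 500.46 -273.5   144.24] [-0.96  0.13  2.11  1.09  0.72 -0.19]
rest1 up [546.23   6.29 231.84] [-0.39 -0.16  2.17  0.81  0.63  0.37]
rest1 a10 [547.     6.5   82.51] [-0.32  0.17  2.15  0.86  0.43  0.25]
rest1 up a10 [547.     6.5  232.51] [-0.32 -0.12  2.05  0.49  0.75  0.7 ]
rest1 a20 [547.88   6.74  83.04] [-0.26  0.19  2.05  0.41  0.56  0.73]
rest1 up a20 [547.88   6.74 233.04] [-0.26 -0.06  1.94  0.28  0.9   0.91]
```

```bash
python3 - <<'E'
from plan import *
np.set_printoptions(precision=2,suppress=True)
A=np.radians(10)
B=Rb(.02,0); base=np.array([532.2,269.5,23])-59*B[:,0]
p,R=tool(base,B,54,1.5,A,-1)
ctrl.move_ptp(p+[0,0,110],R)
ctrl.move_l(p+[0,0,40],vel=150)
print(ctrl.move_l(p,vel=60,threshold=12), sensors.read_state()['eef_pos'],p)
ctrl.gripper_to(40,force=50)
s=sensors.read_state(); print(s['grip_width'],s['force'],s['eef_pos'],s['t'])
ctrl.move_l(p+[0,0,120],vel=120)
s=sensors.read_state(); print(s['grip_width'],s['force'],s['t'])
from plant import optics
import cv2
for n in("scene","top"):
    im,d=optics.grab_frame(n); np.savez(f"pics/{n}1.npz",p=im,d=d); cv2.imwrite(f"pics/{n}1.png",im[:,:,::-1])
i=cv2.imread("pics/scene1.png")[120:240,240:370]; cv2.imwrite("pics/s1c.png",cv2.resize(i,None,fx=5,fy=5))
E
```

```text
False [528.41 269.49  30.43] [528.24 269.42  30.41]
51.299871742232774 [ 1.03 -0.52  1.01] [529.03 269.71  31.15] 5.125
51.52918306603254 [ 0.36  0.4  -2.89] 6.275
```

View pics/s1c.png

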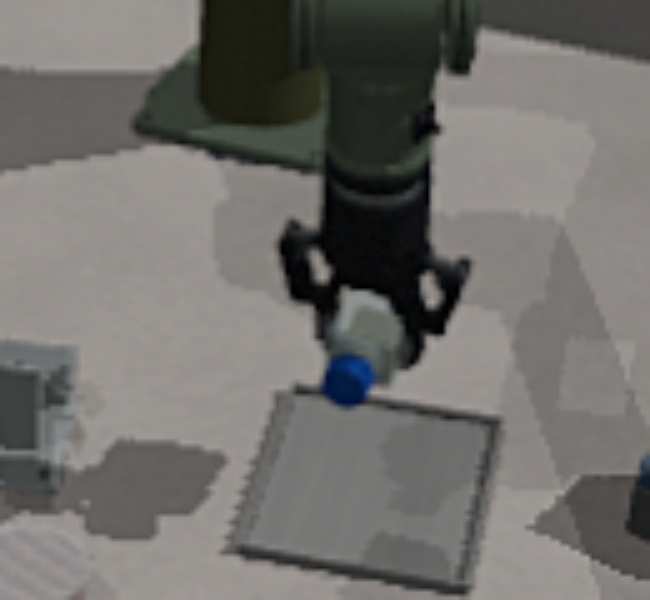

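```bash
python3 - <<'E'
from h import *
from plan import *
np.set_printoptions(precision=1,suppress=True)
s=sensors.read_state(); print(s['eef_pos'])
d=np.load("pics/scene1.npz"); im=d['p'].astype(int)
m=(im[...,2]>im[...,0]+50)&(im[...,2]>60); m[:, :290]=0; m[:,330:]=0; m[:150]=0;m[215:]=0
v,u=np.nonzero(m); print(u.mean(),v.mean(),len(u),u.min(),u.max(),v.min(),v.max())
for tilt in (0,-5,-10,-15,-20):
    B=Rb(.02,np.radians(tilt)); A=np.radians(10)
    G=s['eef_pos']+6*s['eef_rot'][:,2]
    B0=Rb(.02,0)
    base=G-B[:,0]*54-B[:,2]*1.5
    th=np.linspace(0,2*np.pi,40); P=[base+B[:,0]*x+17*(np.cos(a)*B[:,1]+np.sin(a)*B[:,2]) for x in(96,118) for a in th]
    q=proj("scene",P); print(tilt,q.min(0),q.max(0),(q.min(0)+q.max(0))/2)
E
```

```text
[527.4 269.1 149.1]
309.43939393939394 195.36363636363637 66 305 314 191 200
0 [303.2 190.1] [314.3 201.6] [308.8 195.8]
-5 [303.1 191.1] [314.2 202.5] [308.7 196.8]
-10 [303.1 192.1] [314.2 203.4] [308.7 197.7]
-15 [303.1 193.1] [314.2 204.1] [308.7 198.6]
-20 [303.1 194. ] [314.2 204.7] [308.7 199.3]
```

The blue cap is at (309,195), which matches a bottle held level in the hand. Next I'll take it to the rest.

```bash
python3 - <<'E'
from plan import *
from plant import optics
import cv2
np.set_printoptions(precision=1,suppress=True)
A=np.radians(10); seat=np.array([513.5,-2.7,38]); B=Rb(.268,np.pi/4); n=B[:,2]; x=B[:,0]
def P(al,no): return tool(seat+x*al+n*no,B,54,1.5,A,-1)
p,R=P(12,60); p=p+[0,0,70]
ctrl.move_ptp(p,R)
ctrl.move_l(P(12,50)[0],vel=120)
r=ctrl.move_l(P(12,2.5)[0],vel=50,threshold=8); s=sensors.read_state(); print(r,s['eef_pos']-P(12,2.5)[0],s['force'],s['t'])
if not r or np.dot(s['eef_pos']-P(12,0)[0],n)<6:
    r=ctrl.move_l(P(-5,2.5)[0],vel=25,threshold=8); s=sensors.read_state()
    e=s['eef_pos']-P(0,0)[0]; print(r,"al",e@x,"no",e@n,"lat",e@B[:,1],s['force'],s['t'])
for k in("scene","top"):
    im,d=optics.grab_frame(k); np.savez(f"pics/{k}2.npz",p=im,d=d); cv2.imwrite(f"pics/{k}2.png",im[:,:,::-1])
i=cv2.imread("pics/scene2.png")[130:230,200:300]; j=cv2.imread("pics/top2.png")[160:240,220:300]
cv2.imwrite("pics/s2c.png",np.hstack([cv2.resize(i,(400,400)),cv2.resize(j,(400,400))]))
E
```

```text
False [-0.  -0.   0.1] [ 0.1 -0.  -3. ] 9.4167
True al 2.7538611976427285 no 2.5929540805574094 lat -0.2642726225011788 [1.1 1.2 2.7] 9.9
```

View pics/s2c.png

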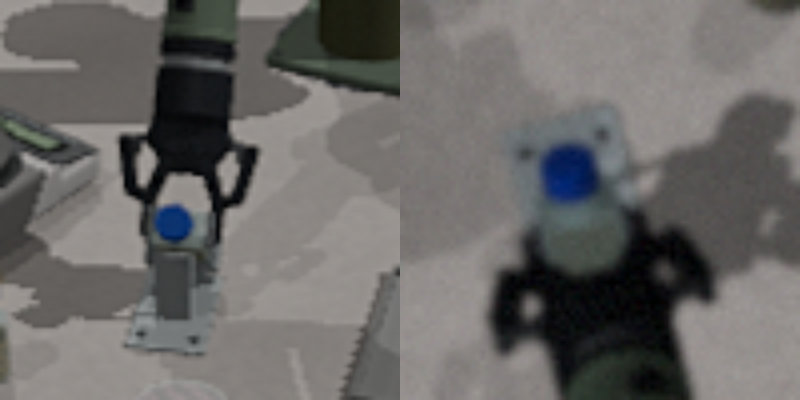

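Contact is within 3 mm of the planned seat on both the toe and the ramp. The cap is centred over the ramp in both views, at about (243,186) in the scene view. I'll release.

```bash
python3 - <<'E'
from plan import *
from plant import optics
import cv2
np.set_printoptions(precision=1,suppress=True)
ctrl.gripper_to(80)
s=sensors.read_state(); print(s['grip_width'],s['force'],s['t'])
ctrl.hold(.3)
ctrl.move_l(s['eef_pos']-s['eef_rot'][:,2]*130,vel=150)
for k in("scene","top"):
    im,d=optics.grab_frame(k); np.savez(f"pics/{k}3.npz",p=im,d=d); cv2.imwrite(f"pics/{k}3.png",im[:,:,::-1])
i=cv2.imread("pics/scene3.png")[150:230,210:290]; j=cv2.imread("pics/top3.png")[160:240,220:300]
cv2.imwrite("pics/s3c.png",np.hstack([cv2.resize(i,(400,400)),cv2.resize(j,(400,400))]))
print(sensors.read_state()['t'])
E
```

```text
79.9998669462708 [-0.7  0.9 -0.1] 10.4
11.8167
```

View pics/s3c.png

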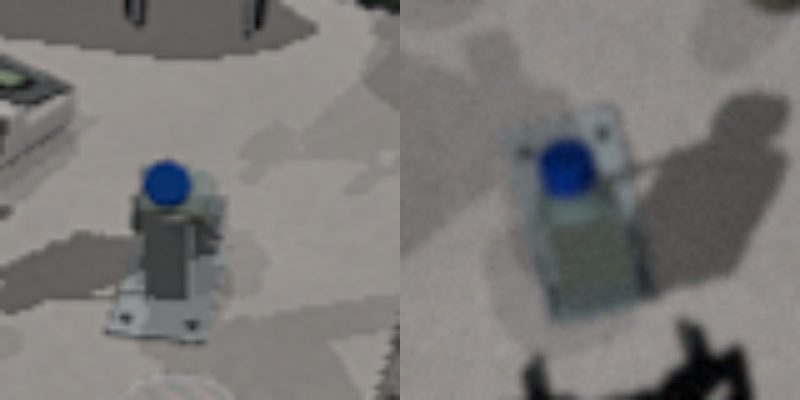

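The bottle leans on the rest, with its cap at (243,187) in the scene view and (254,193) in the top view. I'll fit its pose at 45° pitch.

```bash
python3 - <<'E'
from fit import *
from plan import Rb
np.set_printoptions(precision=2,suppress=True)
q=[]
B=Rb(0,np.pi/4)
for p,a,b in box(0,80,-26,26,-20,20)+box(80,96,-14,14,-14,14)+box(96,118,-15.5,15.5,-15.5,15.5):
    q.append((B@p+[0,0,38],B@a,B@b))
dt=np.load("pics/top3.npz")['d'];ds=np.load("pics/scene3.npz")['d']
qr=q+rest()
for V in ([("top",dt,(240,176,280,230))],[("scene",ds,(228,170,262,222))],[("top",dt,(240,176,280,230)),("scene",ds,(228,170,262,222))]):
    print(fit(qr,[513.5,-2.7,.268],V))
d=dt; X,z=cloud("top",d,250,200,265,225); 
E
```

```text
(array([513.34,  -1.39,   0.27]), np.float64(4.428809301497805))
(array([518.  ,   0.55,   0.27]), np.float64(7.824741993654149))
(array([513.59,  -1.36,   0.27]), np.float64(12.399450810466494))
```

```bash
python3 - <<'E'
from plan import *
from plant import optics
import cv2
np.set_printoptions(precision=1,suppress=True)
A=np.radians(40); seat=np.array([514,-1.9,38]); B=Rb(.27,np.pi/4)
p,R=tool(seat,B,66,0,A,-1); z=R[:,2]
ctrl.gripper_to(85)
ctrl.move_ptp(p-z*100,R)
ctrl.move_l(p-z*40,vel=150)
r=ctrl.move_l(p,vel=60,threshold=8); s=sensors.read_state(); print(r,s['eef_pos']-p,s['force'],s['t'])
if not r:
    ctrl.gripper_to(40,force=50)
    s=sensors.read_state(); print(s['grip_width'],s['force'],s['t'])
for k in("scene","top"):
    im,d=optics.grab_frame(k); cv2.imwrite(f"pics/{k}4.png",im[:,:,::-1])
i=cv2.imread("pics/scene4.png")[130:230,200:300]; j=cv2.imread("pics/top4.png")[160:240,220:300]
cv2.imwrite("pics/s4c.png",np.hstack([cv2.resize(i,(400,400)),cv2.resize(j,(400,400))]))
E
```

```text
False [ 0.2 -0.   0. ] [ 0.6 -0.3 -0.3] 14.0667
51.20547683496808 [-0.9  0.1  3.6] 14.4667
```

View pics/s4c.png

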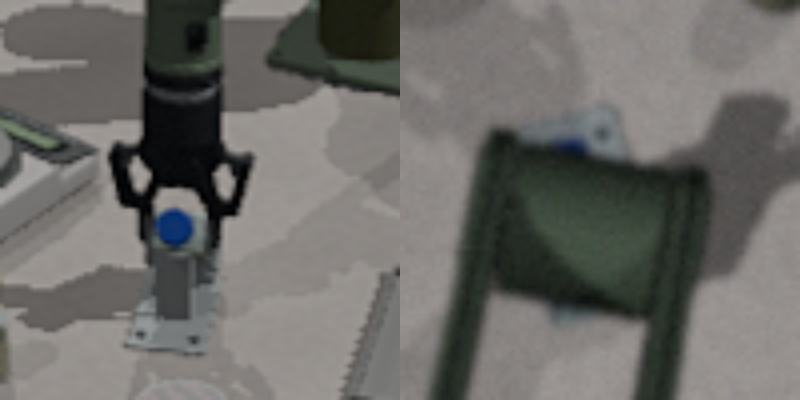

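The jaws close at 51 mm on the body, with the cap at (243,187) in the scene view and free of the gripper body. I'll lift and carry it above the pan.

```bash
python3 - <<'E'
from plan import *
from h import proj
from plant import optics
import cv2
np.set_printoptions(precision=1,suppress=True)
A=np.radians(40)
s=sensors.read_state(); e=s['eef_pos']
ctrl.move_l(e+[0,0,25],vel=50); ctrl.move_l(e+[0,0,150],vel=150)
pan=np.array([504.7,-273.5,74]); B=Rb(0,np.pi/2)
p,R=tool(pan+[0,0,45],B,66,0,A,-1)
p2=p+[0,0,50]
ctrl.move_ptp(p2,R); ctrl.move_l(p,vel=100)
ctrl.hold(.2)
s=sensors.read_state(); print(s['eef_pos']-p,s['force'],s['grip_width'],s['t'])
for k in("scene","top"):
    im,d=optics.grab_frame(k); np.savez(f"pics/{k}5.npz",p=im,d=d); cv2.imwrite(f"pics/{k}5.png",im[:,:,::-1])
base=pan+[0,0,45]
C=[base+B@np.array([x,y,z]) for x in(0,80) for y,z in((-26,-20),(26,-20),(26,20),(-26,20))]
for k,(u,v) in {"scene":(140,90),"top":(300,180)}.items():
    i=cv2.imread(f"pics/{k}5.png")[v:v+100,u:u+100]; i=cv2.resize(i,None,fx=6,fy=6,interpolation=cv2.INTER_CUBIC)
    i=cv2.convertScaleAbs(i,alpha=1.3); cv2.imwrite(f"pics/{k}5c.png",i)
    q=(proj(k,C)-[u,v])*6; print(k,"crop px of model corners",q.astype(int).tolist())
E
```

```text
[ 0.5 -0.4  1.1] [-0.7 -0.4 -2.5] 51.374582424027075 18.1833
scene crop px of model corners [[229, 410], [296, 427], [325, 398], [259, 382], [219, 306], [288, 323], [318, 295], [251, 279]]
top crop px of model corners [[344, 217], [242, 215], [241, 294], [343, 296], [375, 209], [268, 207], [267, 291], [374, 293]]
```

View pics/scene5c.png

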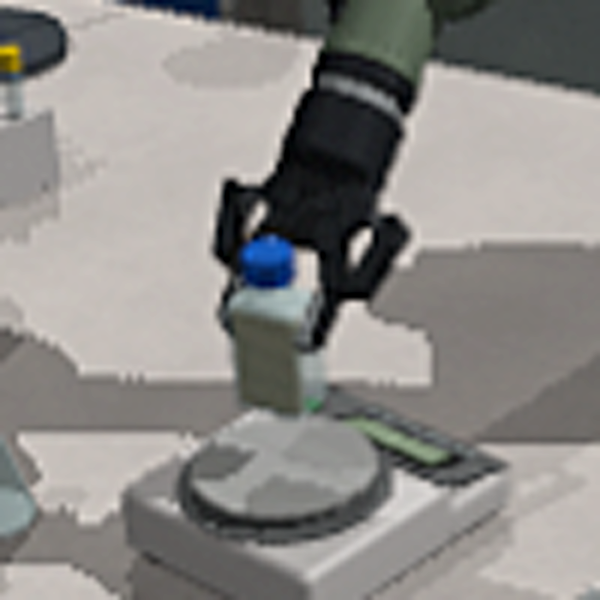

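View pics/top5c.png

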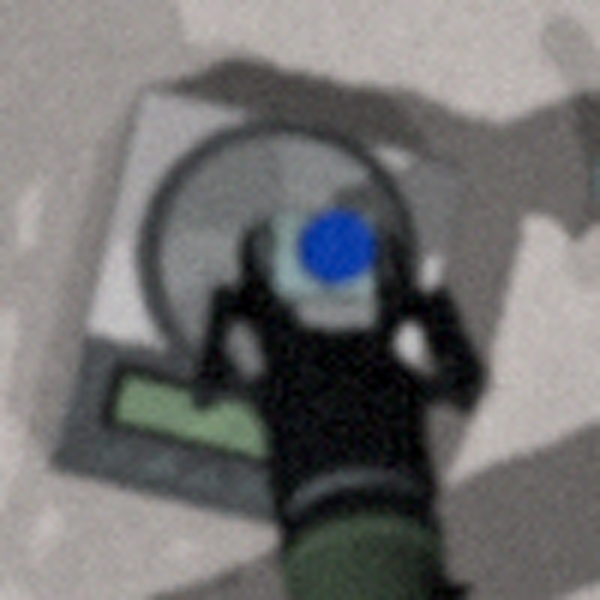

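```bash
python3 - <<'E'
from h import *
from plan import *
np.set_printoptions(precision=3,suppress=True)
base=np.array([504.7,-273.5,119])
res={}
D={}
for k,(u0,v0,u1,v1) in {"scene":(175,125,195,142),"top":(345,210,368,232)}.items():
    f=np.load(f"pics/{k}5.npz"); im=f['p'].astype(int); D[k]=f['d']
    m=np.zeros(im.shape[:2],bool); m[v0:v1,u0:u1]=1
    m&=(im[...,2]>im[...,0]+45)
    v,u=np.nonzero(m); bb=np.array([u.min(),v.min(),u.max(),v.max()]); 
    res[k]=(u.mean(),v.mean()); print(k,res[k],bb,m.sum())
    for dx,dy,dz,ti in ((0,0,0,0),(0,0,5,0),(5,0,0,0),(0,5,0,0)):
        th=np.linspace(0,2*np.pi,40); P=[base+[dx,dy,dz]+np.array([17*np.cos(a),17*np.sin(a),x]) for x in(96,118) for a in th]
        q=proj(k,P).astype(np.float32); h=cv2.convexHull(q).reshape(-1,2); M=cv2.moments(h); print("   model",(dx,dy,dz),M['m10']/M['m00'],M['m01']/M['m00'])
# front face plane
X,z=cloud("scene",D["scene"],180,144,190,157)
P=X.reshape(-1,3); P=P[(z.ravel()>0)]
P=P[(abs(P[:,0]-525)<20)]; 
c=np.median(P,0); 
from numpy.linalg import lstsq
for _ in range(3):
    co=lstsq(np.c_[P[:,1]-c[1],P[:,2]-c[2],np.ones(len(P))],P[:,0],rcond=None)[0]; r=P[:,0]-np.c_[P[:,1]-c[1],P[:,2]-c[2],np.ones(len(P))]@co; P=P[abs(r)<10]
print("face: dx/dy,dx/dz,x",co,"centre",c,len(P),r.std())
E
```

```text
scene (np.float64(184.16666666666666), np.float64(133.13636363636363)) [180 129 188 137] 66
   model (0, 0, 0) 184.4401256267293 134.17878730345814
   model (0, 0, 5) 184.35195141229133 133.05531517728414
   model (5, 0, 0) 183.79052817828392 134.73902153499822
   model (0, 5, 0) 185.54016819474697 134.43409206660098
top (np.float64(355.85925925925926), np.float64(220.85185185185185)) [350 215 362 227] 135
   model (0, 0, 0) 355.38498700982467 221.43284668834195
   model (0, 0, 5) 355.7112154213812 221.37158820453277
   model (5, 0, 0) 355.3952652644486 219.65631153566326
   model (0, 5, 0) 353.63360694874683 221.40628705076713
face: dx/dy,dx/dz,x [  0.029   0.019 522.578] centre [ 522.484 -267.088  165.105] 129 3.6441513578110243
```

Cap and face show the bottle upright within about 0.02 rad, centred within about 2 mm, and sitting about 4 mm high in the hand. I'll lower it slowly until it touches.

```bash
python3 - <<'E'
from plan import *
from plant import optics
import cv2
np.set_printoptions(precision=1,suppress=True)
A=np.radians(40)
pan=np.array([504.7,-273.5,74]); B=Rb(0,np.pi/2)
P=lambda h: tool(pan+[0,0,h],B,66,0,A,-1)[0]
r=ctrl.move_l(P(8),vel=50,threshold=8); print(r)
if not r: r=ctrl.move_l(P(-10),vel=10,threshold=3.5)
s=sensors.read_state(); print(r,s['eef_pos']-P(0),s['force'],s['wrist_torque'],s['t'])
for k in("scene",):
    im,d=optics.grab_frame(k); cv2.imwrite(f"pics/{k}6.png",im[:,:,::-1])
i=cv2.imread("pics/scene6.png")[90:190,140:240]; cv2.imwrite("pics/s6c.png",cv2.resize(i,(600,600),interpolation=cv2.INTER_CUBIC))
E
```

```text
False
True [-0.1 -0.  -1. ] [-1.6 -0.7  5.4] [-0.1  0.  -0. ] 20.1667
```

View pics/s6c.png

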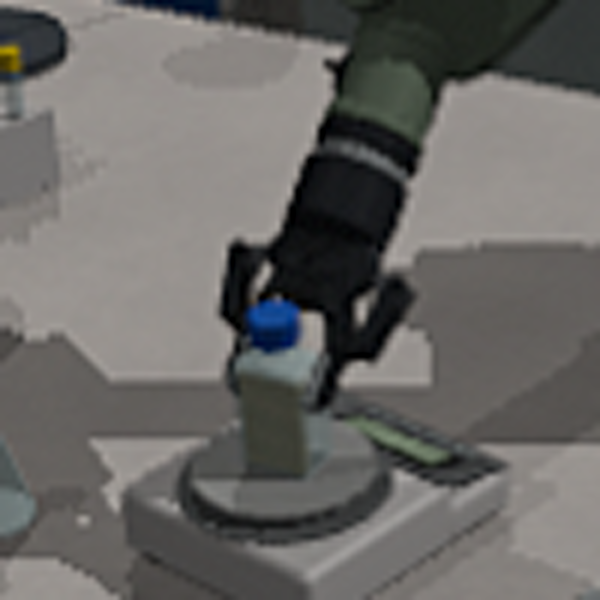

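Contact came at the expected height, and the base sits on the pan around (183,168) in the scene view. I'll let go and back off along the tool axis.

```bash
python3 - <<'E'
from plan import *
from plant import optics
import cv2
np.set_printoptions(precision=1,suppress=True)
ctrl.gripper_to(84); ctrl.hold(.3)
s=sensors.read_state(); print(s['grip_width'],s['force'])
z=s['eef_rot'][:,2]
ctrl.move_l(s['eef_pos']-z*60,vel=60); ctrl.move_l(s['eef_pos']-z*130,vel=120)
q=sensors.read_state()['q'].copy(); 
ctrl.move_l(sensors.read_state()['eef_pos']+[-60,0,60],vel=150)
ctrl.hold(.5)
for k,(u,v) in {"scene":(140,90),"top":(300,180)}.items():
    im,d=optics.grab_frame(k); np.savez(f"pics/{k}7.npz",p=im,d=d); cv2.imwrite(f"pics/{k}7.png",im[:,:,::-1])
a=[cv2.resize(cv2.imread(f"pics/{k}7.png")[v:v+100,u:u+100],(400,400),interpolation=cv2.INTER_CUBIC) for k,(u,v) in {"scene":(140,90),"top":(300,180)}.items()]
cv2.imwrite("pics/c7.png",np.hstack(a)); print(sensors.read_state()['t'])
from fit import *
qd=box(-20,20,-26,26,74,154)+box(-14,14,-14,14,154,170)+box(-15.5,15.5,-15.5,15.5,170,192)
qd=qd+[(np.array([0,0,74.]),90,None)]
print(fit(qd,[504.7,-273.5,0],[("top",np.load("pics/top7.npz")['d'],(335,205,370,236))]))
print("bal alone ref 504.7,-273.5")
E
```

```text
84.00082755717159 [ 0.6  0.2 -0.2]
24.1417
(array([ 502.4, -274.5,   -0. ]), np.float64(5.143636632405357))
bal alone ref 504.7,-273.5
```

View pics/c7.png

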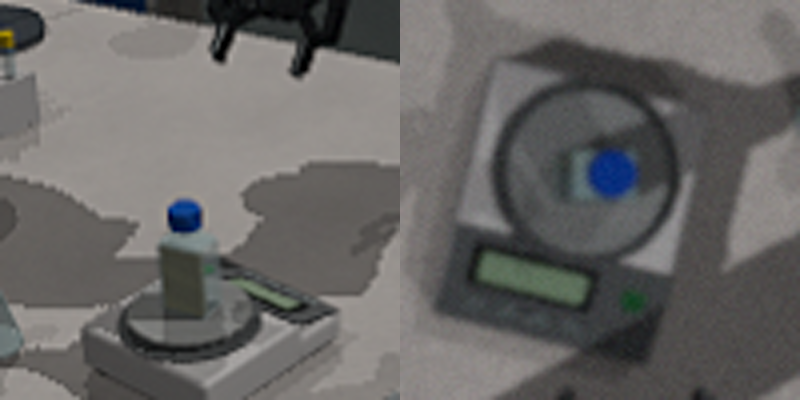

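View pics/scene7.png

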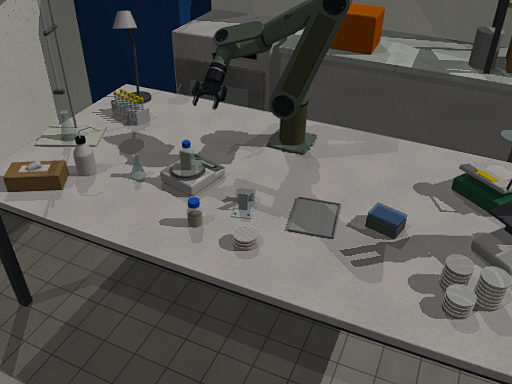

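The bottle stands upright on the pan at (187,160) in the scene view, about 2.5 mm from the centre. The gripper is clear, and the bystanders are at the same pixels as at the start. I'm handing in.

```bash
python3 -c "
from plant import ctrl
print(ctrl.finish_job())"
```

```text
the job is handed in; nothing more can be done
None
```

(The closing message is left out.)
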